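# Nest the bowl and press the splined rotor home on an eyelet feeder

### The arm

A 6-joint arm with a two-finger parallel gripper is mounted at the origin on the work surface; the furniture and walls round the work are solid. World frame = base frame: x ahead of the robot, y to its left, z up, the work surface at z = 0. Lengths are in m, angles in rad, forces in N, time in s.
With the tool pointing down it reaches from about 0.425 to 0.95 m from the base axis. Payload 3.5 kg.
Tool frame: the origin (TCP) lies at the very end of the fingers, on their centre line; the grasp point (between the pads) lies 19 mm behind it; z points along the fingers, y is the direction in which the jaws open and shut (so a half turn about z gives the same grasp; the last joint's range is limited). The gripper opens to 85 mm and grips with 20 to 120 N. Pads are 22 mm wide; open, the fingers measure 114 mm over their backs; the gripper's body (76 mm by 85 mm) begins 54 mm behind the grasp point. The pads swing forward as they close: fully open they stand 13 mm farther back than shut.
Start: joints at [1.126, 0.286, 1.577, -0, 1.279, -0.15], TCP at [0.196, 0.646, 0.231] pointing down, gripper open.
Joint ranges: [-2.77, 2.77], [-0.9, 2.22], [0.21, 2.48], [-1.53, 4.67], [0.24, 2.81], [-2.84, 2.84]. Speed limits (rad/s): [2.79, 2.79, 3.14, 3.14, 3.14, 3.14].

### API

Orientations are given as a unit quaternion [x, y, z, w].
In Python, from plant import get_state, vision, ctrl, cut_out gives the robot as it stands.
- The arm moves only by the tool jog_arm, never from a script. Its argument "commands" is text: rows parted by semicolons, each of 6 numbers parted by spaces: the shift along the world's x, y, z in m, then the turn, a rotation vector about the world's x, y, z in rad. A call has 1 to 20 rows; each row is the pose to reach, as a shift and turn from the pose commanded when the call began; what a row does not reach only later rows make up. A row lasts 1/8 s, in which the tool goes at most 62.5 mm and 10.7 degrees, less where a joint would pass 70% of its speed; a pose out of reach is approached as far as the arm can. A call with a gripper value outside its range is refused whole. "gripper" is the opening in per cent of the stroke, from 0 (shut) to 100 (fully open), set as the call begins (left out, the last holds). The fingers move at their own pace and stop on an object; "grip_force" is the grip in N (left out, the last holds). Time passes only in rows, so rows that repeat a pose let the fingers close. It gives the time, the measured TCP pose, the force and the opening at its end, in the units of the state.
- get_state(): the state, without advancing time (a new reading comes with each control period).
- vision.read_camera(name): name is "scene" or "side" or "wrist"; returns a dict with "frame" (400x640x3 uint8, red, green, blue), "z_map" (400x640 float32, m along the optical axis (not along the pixel's ray), 0 where there is no reading), "fx", "fy", "cx", "cy" (pixels), "R" (3x3) and "t" (3): a world point X has camera coordinates R X + t. Camera axes: x right, y down, z forward; pixel columns grow to the right and rows downward; lengths in m; the calibration is good to about 2 mm. A picture is of the moment at which its call begins.
- ctrl.sign_off(): hands the job in, once; it reports no verdict.
Trained networks look in the newest picture that a camera, given by its name, has taken for a name from the list of things; names that differ only in an ending like _2 or _b are one class to them, and where a whole thing is asked for, a point or a joint stands for the part that bears it (a point fixed in the world has none). Each returns a list of dicts, best first, with "conf" (0 to 1); they miss things now and then, are a little off and sometimes report something else, mostly with a low value. They report only what shows in the picture. A call takes as long as a camera call. They do not tell look-alikes from the thing itself.
- cut_out(camera, query): "pixels" (400x640 bool, what is visible of it) and "box" ([centre column, centre row, width, height] in pixels, round what is visible of it).
The state is a dict: "time": time; "qpos": joint angles; "dq": joint speeds; "joint_efforts": joint torques, N m; "eef_pos": TCP position; "tcp_rot": TCP orientation; "contact_force": force on the tool from outside, world axes, zero at the start; "wrist_torque": the same for the moment, N m; "opening": opening from 0.0 (shut) to 1.0 (fully open).
Only numpy, scipy, OpenCV 4.12 (cv2) and the standard library are available. Lean on these libraries where they do the work, as an engineer would, in place of code of your own. Each camera call takes 0.05 s, during which the arm holds its last target.

### The job

Put the eyelet feeder together: set the loose steel bowl down into the feeder's matching seat, its centre tube over the spindle, and let go of it. Then take the wiper rotor by its square grip, turn it until its cross-shaped bore meshes with the splines on the spindle, and push it fully home against the spring pin. Finish while still holding the rotor and pressing it home, so that the retaining clip can be fitted; leave the jar and the tin where they stand.

Things in the scene. Friction and masses are not known exactly. Their poses are not given: they have to be found in the camera images.
- feeder: Fixed grey housing, 126 mm square, 23 mm high; on its +x side a motor box 41 mm high, reaching 111 mm from the axis. Origin on the spindle axis at the table top, z up. A conical seat on top opens upward (see seat); from its centre rises a fixed steel spindle that does not turn: plain, 26 mm thick, to a shoulder 96 mm up, then cross splines to 112 mm (see shoulder), then a spring pin to 120 mm.
- seat (a point): Centre of the seat's inner floor, 30 mm above the feeder's origin; axes as the feeder's. The seat's inner radius is 44 mm at the floor and 52.5 mm at its rim, 16 mm above the floor.
- shoulder (a point): Centre of the spindle's shoulder, 96 mm above the feeder's origin; axes as the feeder's. On it stand four splines in a cross along the feeder's x and y axes: 24 mm tip to tip, each 7 mm wide, 16 mm high, the top 4 mm tapering by 2 mm a side.
- pin (a joint): Spring pin, 6 mm thick, standing 8 mm out of the top of the splines: 0 = fully out, grows as it is pressed down (m). With the rotor home it reads about 0.006. It pushes up with 5 N at 0 and 8 N at 0.006, more than the rotor's weight, so a rotor let go rises again.
- bowl: Loose upright steel bowl, 0.15 kg: conical, outer radius 42 mm at the bottom, 52 mm at the rim, 24 mm high. A round centre tube, outside 38 mm, bore 32 mm right through, ends 64 mm above the underside: take it from above by the tube's upper 20 mm. Origin: centre of the underside, z up. Nested, the underside rests on the seat floor and the rim stands 8 mm above the seat's.
- tube_top (a point): Centre of the top of the bowl's tube, 64 mm above the bowl's origin. With the bowl nested it lies 2 mm below the spindle's shoulder.
- rotor: Loose grey wiper rotor, 0.2 kg, 112 mm high, on four legs with rubber feet reaching 37 mm from its axis along its x and y axes. Origin on the axis at the level of the feet, z up. Square hub, 36 mm wide, 48 to 78 mm above the origin; on it a square grip 28 mm wide, 78 to 112 mm above the origin. Sides of hub and grip are square to its x and y axes. Home, the feet hang inside the bowl.
- hub_under (a point): Centre of the hub's underside, 48 mm above the rotor's origin; axes as the rotor's. Mouth of a cross bore 18 mm deep, slots 9 mm wide and 26.4 mm long along x and y: fits the splines in four positions a quarter turn apart, 1 mm play a side. It meets the pin 6 mm above the shoulder; home, it rests on the shoulder.
- tack_jar: Bystander: glass jar of tacks with a brassy lid, 54 mm wide, 74 mm high; origin under its centre.
- wax_tin: Bystander: low round tin with a black cap, 62 mm wide, 52 mm high; origin under its centre.
Things that resemble listed ones, but are neither listed nor needed, are in the scene too. What is shaped like the bowl but blue or yellow is not meant.

How it is judged:
By the outcome, as a careful person would: the job done as asked, in the order asked, and still so for the second after the job is handed in, while the arm keeps its last pose, push and grip.
It also fails if it takes over 72 s, if anything falls off the work surface, if the arm or the gripper's body presses on something with over 40 N, if the wrist force passes 120 N, or if a joint passes its speed limit or range.

## Working session

There is one attempt and no reset: what is moved stays moved. The work goes in short steps, Python scripts to look and compute and a tool call to move; the robot and the scene stay as the last step left them, time stands still between calls to the robot, and variables do not carry over. Pictures are saved under pics/ and viewed, and the job is handed in when it is done.

Besides the shell and the picture viewer there is one more tool, called after ">>>" as a command line: name --argument value ..., lists and objects as JSON in quotes. jog_arm: Moves the arm, as the interface text tells. Its arguments: {"type":"object","properties":{"commands":{"type":"string"},"gripper":{"type":"number"},"grip_force":{"type":"number"}},"required":["commands"]}

```bash
ls; mkdir -p pics
cat > h.py <<'E'
import numpy as np, cv2
from plant import get_state, vision, ctrl, cut_out
def shot(n,f):
    d=vision.read_camera(n); cv2.imwrite('pics/'+f,d['frame'][:,:,::-1]); return d
def pts(d,mask=None):
    z=d['z_map']; m=z>0
    if mask is not None: m&=mask
    v,u=np.nonzero(m); zz=z[v,u]
    c=np.stack([(u-d['cx'])/d['fx']*zz,(v-d['cy'])/d['fy']*zz,zz],1)
    return (c-d['t'])@np.asarray(d['R']), np.stack([u,v],1)
def proj(d,X):
    c=np.asarray(d['R'])@np.asarray(X)+d['t']; return d['fx']*c[0]/c[2]+d['cx'],d['fy']*c[1]/c[2]+d['cy']
E
python3 - <<'E'
from h import *
print(get_state())
for n in ['scene','side','wrist']:
    d=shot(n,n+'0.png'); R=np.asarray(d['R']); print(n,'pos',-R.T@d['t'],'fwd',R[2])
    for q in ['feeder','bowl','rotor','tack_jar','wax_tin']:
        for r in cut_out(n,q):
            P,_=pts(d,r['pixels'])
            print(q,round(r['conf'],2),np.round(r['box']), np.round(np.percentile(P,[2,50,98],axis=0),3).tolist() if len(P) else None)
E
```

```text
pics
{'time': 0.0, 'qpos': array([ 1.12594862e+00,  2.87195499e-01,  1.57822550e+00,  4.05318893e-06,
        1.27860834e+00, -1.50020549e-01]), 'dq': array([ 0.00012707,  0.0001856 ,  0.00094727, -0.00039952, -0.0024982 ,
       -0.00142591]), 'joint_efforts': array([ 7.05223320e-04, -4.05978942e+01, -2.92626214e+01, -6.02118325e-05,
        5.80104446e-03,  3.75346133e-06]), 'eef_pos': array([0.19582584, 0.64525941, 0.22990104]), 'tcp_rot': array([ 1.46880730e-01,  9.89153460e-01, -1.16427968e-03, -3.58912328e-04]), 'contact_force': array([-0.45626211, -0.02273041, -0.83514126]), 'wrist_torque': array([0.00937346, 0.03892197, 0.00500851]), 'opening': 1.0020284051434016}
scene pos [-0.05525154 -0.97505303  0.7124075 ] fwd [ 0.40691374  0.7825717  -0.47117167]
feeder 0.7 [347. 220.  68.  54.] [[0.459, -0.076, 0.006], [0.52, -0.022, 0.029], [0.623, 0.04, 0.104]]
feeder 0.21 [373. 289.  33.  51.] [[0.404, -0.335, -0.0], [0.423, -0.318, 0.066], [0.456, -0.266, 0.113]]
bowl 0.7 [268. 189.  33.  21.] [[0.377, 0.222, 0.002], [0.416, 0.26, 0.018], [0.468, 0.315, 0.063]]
bowl 0.67 [257. 170.
[... 1221 characters left out ...]
r 0.84 [335. 180.  16.  24.] [[0.592, 0.209, 0.007], [0.607, 0.219, 0.052], [0.633, 0.252, 0.077]]
tack_jar 0.28 [276. 196.  32.  28.] [[0.381, 0.222, 0.001], [0.42, 0.263, 0.019], [0.472, 0.319, 0.064]]
wax_tin 0.87 [440. 279.  26.  25.] [[0.583, -0.258, 0.002], [0.599, -0.237, 0.039], [0.633, -0.204, 0.054]]
wrist pos [0.11911614 0.66880901 0.37363428] fwd [ 0.30053665 -0.09156818 -0.94936452]
bowl 0.98 [204. 284.  74.  53.] [[0.258, 0.39, 0.003], [0.284, 0.414, 0.008], [0.345, 0.48, 0.025]]
bowl 0.72 [153. 382.  32.  27.] [[0.43, 0.25, 0.003], [0.465, 0.277, 0.014], [0.475, 0.319, 0.041]]
bowl 0.63 [243. 346.  32.  32.] [[0.221, 0.425, 0.002], [0.434, 0.443, 0.006], [0.471, 0.597, 0.257]]
```

Run:
```python
import cv2
a=cv2.imread('pics/scene0.png');cv2.imwrite('pics/scene0b.png',cv2.resize(a[120:340,180:470],None,fx=2.7,fy=2.7,interpolation=cv2.INTER_CUBIC))
```

```text
(no output)
```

View pics/scene0.png

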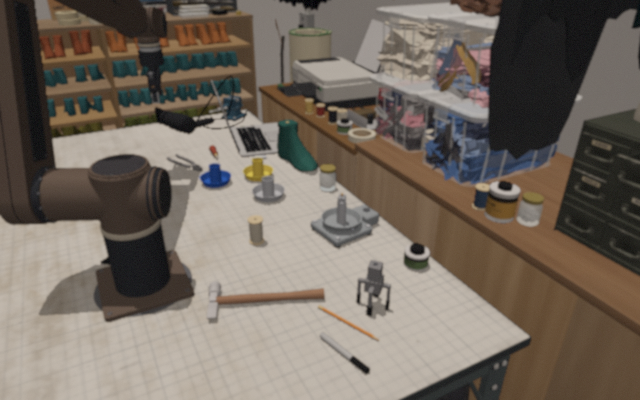

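View pics/scene0b.png

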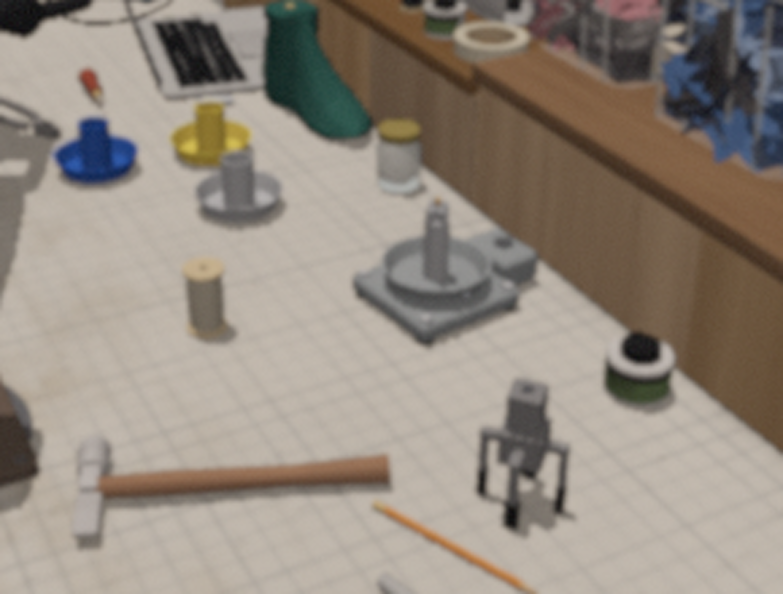

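View pics/wrist0.png

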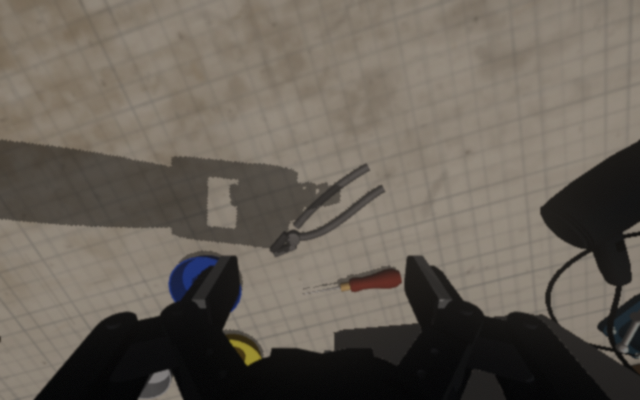

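The image holds three bowl-like things: grey at (268,189), yellow at (257,170) and blue at (217,177). The spool at (256,230) could also be mistaken for one. The steel bowl is the grey one at (268,189). The rotor is at (375,287) and the feeder at (345,220). Next I'll measure the axes.

```bash
cat >> h.py <<'E'
def circ(P):
    A=np.c_[2*P[:,:2],np.ones(len(P))]; s=np.linalg.lstsq(A,(P[:,:2]**2).sum(1),rcond=None)[0]
    return s[:2],np.sqrt(s[2]+s[0]**2+s[1]**2)
def best(n,q,near,d):
    b=None
    for r in cut_out(n,q):
        P,_=pts(d,r['pixels'])
        if len(P) and np.hypot(*(np.median(P,0)[:2]-near))<.06: return P,r
    return None,None
E
python3 - <<'E'
from h import *
for n in ['scene','side']:
    d=shot(n,n+'1.png')
    P,uv=pts(d)
    def sel(c,r,z0,z1): return P[(np.hypot(P[:,0]-c[0],P[:,1]-c[1])<r)&(P[:,2]>z0)&(P[:,2]<z1)]
    for nm,c,r,bands in [('tube',(.425,.265),.05,[(.03,.055),(.058,.07)]),('rim',(.425,.265),.07,[(.016,.03)]),('spindle',(.52,-.02),.04,[(.05,.09),(.09,.104),(.106,.125)]),('grip',(.424,-.315),.03,[(.08,.105),(.107,.12)])]:
        for b in bands:
            Q=sel(c,r,*b)
            if len(Q)>5: print(n,nm,b,len(Q),'mean',Q.mean(0).round(4),'min',Q.min(0).round(4),'max',Q.max(0).round(4),'circ',circ(Q))
    img=cv2.imread(f'pics/{n}1.png'); u,v=map(int,proj(d,[.425,.265,.03]))
    cv2.imwrite(f'pics/{n}1c.png',cv2.resize(img[v-35:v+35,u-50:u+50],None,fx=7,fy=7,interpolation=cv2.INTER_CUBIC))
E
```

```text
scene tube (0.03, 0.055) 106 mean [0.4197 0.2614 0.0446] min [0.4027 0.245  0.0304] max [0.4408 0.2911 0.0549] circ (array([0.42242858, 0.26933332]), np.float64(0.01768708403838878))
scene tube (0.058, 0.07) 44 mean [0.4225 0.2702 0.0613] min [0.404  0.2497 0.0584] max [0.4405 0.2912 0.0653] circ (array([0.42205902, 0.27013918]), np.float64(0.017558783262581736))
scene rim (0.016, 0.03) 178 mean [0.4191 0.264  0.0211] min [0.3723 0.2179 0.016 ] max [0.4735 0.3232 0.0299] circ (array([0.42301292, 0.27158428]), np.float64(0.04264672547332665))
scene spindle (0.05, 0.09) 118 mean [ 0.518  -0.0173  0.0697] min [ 0.5088 -0.0277  0.0502] max [ 0.5327 -0.0014  0.0894] circ (array([ 0.52065918, -0.01270264]), np.float64(0.009823607631233307))
scene spindle (0.09, 0.104) 45 mean [ 0.5189 -0.0169  0.0968] min [ 0.5086 -0.0243  0.0903] max [ 0.5333 -0.0076  0.1039] circ (array([ 0.52017339, -0.01475657]), np.float64(0.008128414662380437))
scene spindle (0.106, 0.125) 34 mean [ 0.5209 -0.0112  0.1106] min [ 0.5103 -0.022   0.1061] max [ 5.299e-01 -1.000e-04  1.186e-01] circ (array([ 0.52026213, 
[... 1253 characters left out ...]
 -0.0239  0.0908] max [0.5381 0.0042 0.1037] circ (array([ 0.52506846, -0.00992145]), np.float64(0.010730150898721817))
side spindle (0.106, 0.125) 44 mean [ 0.5245 -0.0119  0.1111] min [ 0.513  -0.0234  0.1063] max [0.5378 0.0009 0.1201] circ (array([ 0.52526317, -0.0110511 ]), np.float64(0.008253801506666691))
side grip (0.08, 0.105) 115 mean [ 0.4238 -0.3144  0.0924] min [ 0.4151 -0.3255  0.08  ] max [ 0.4343 -0.2885  0.1048] circ (array([ 0.43363594, -0.3063847 ]), np.float64(0.015867902485577293))
side grip (0.107, 0.12) 173 mean [ 0.432  -0.3076  0.1116] min [ 0.4152 -0.3257  0.1073] max [ 0.4505 -0.288   0.1148] circ (array([ 0.4326509 , -0.30691624]), np.float64(0.01178485318690842))
```

View pics/side1c.png

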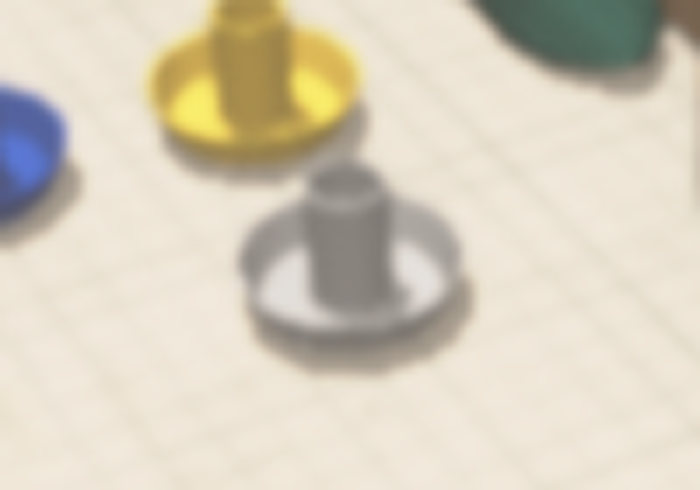

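The crop shows the grey steel bowl at its centre (tube at about (345,240) in the crop), with the yellow and blue ones behind it and clearly different. The bowl axis is at about (0.424, 0.270). I'll move above it now.

>>> jog_arm --commands "0.228 -0.375 -0.02 0 0 0;0.228 -0.375 -0.02 0 0 0;0.228 -0.375 -0.02 0 0 0;0.228 -0.375 -0.02 0 0 0;0.228 -0.375 -0.02 0 0 0;0.228 -0.375 -0.02 0 0 0;0.228 -0.375 -0.02 0 0 0;0.228 -0.375 -0.02 0 0 0;0.228 -0.375 -0.02 0 0 0;0.228 -0.375 -0.02 0 0 0" --gripper 100

```text
time: 2.25
eef_pos: [0.4234, 0.272, 0.2114]
tcp_rot: [0.146, 0.989, 0.0, -0.0]
contact_force: [-0.6, -0.1, -0.7]
opening: 0.996
```

Run:
```python
from h import *
d=shot('wrist','wrist2.png'); P,uv=pts(d); s=get_state(); print(s['time'],s['eef_pos'],s['tcp_rot'],s['qpos'])
c=np.array([.424,.27])
for b,r in [((.03,.056),.03),((.058,.07),.04),((.018,.03),.07)]:
    for k in range(3):
        Q=P[(np.hypot(P[:,0]-c[0],P[:,1]-c[1])<r)&(P[:,2]>b[0])&(P[:,2]<b[1])]
    if len(Q)>5: print(b,len(Q),Q.mean(0).round(4),Q.min(0).round(4),Q.max(0).round(4),circ(Q))
for r in cut_out('wrist','bowl'): print(r['conf'],r['box'])
```

```text
2.3 [0.42337314 0.27210668 0.21138608] [ 1.45693434e-01  9.89329780e-01  9.17736995e-05 -2.26810879e-05] [ 3.69287850e-01 -8.00126036e-02  2.01126336e+00  1.94563661e-04
  1.21029089e+00 -9.09149405e-01]
(0.03, 0.056) 358 [0.4265 0.269  0.0434] [0.4066 0.2526 0.0302] [0.4417 0.288  0.0559] (array([0.42400257, 0.26994266]), np.float64(0.017174343776516974))
(0.058, 0.07) 358 [0.4253 0.2697 0.0629] [0.4067 0.2508 0.058 ] [0.4441 0.288  0.0653] (array([0.42502459, 0.2695652 ]), np.float64(0.01720379757429989))
(0.018, 0.03) 1319 [0.4277 0.2687 0.0224] [0.3742 0.2181 0.018 ] [0.477  0.3209 0.03  ] (array([0.4254839 , 0.26942486]), np.float64(0.046672856443198685))
0.85 [448.0, 39.9, 104.7, 76.1]
0.81 [449.2, 159.7, 90.5, 91.3]
0.61 [38.8, 378.1, 51.4, 41.7]
0.57 [319.4, 176.9, 88.4, 80.8]
```

View pics/wrist2.png

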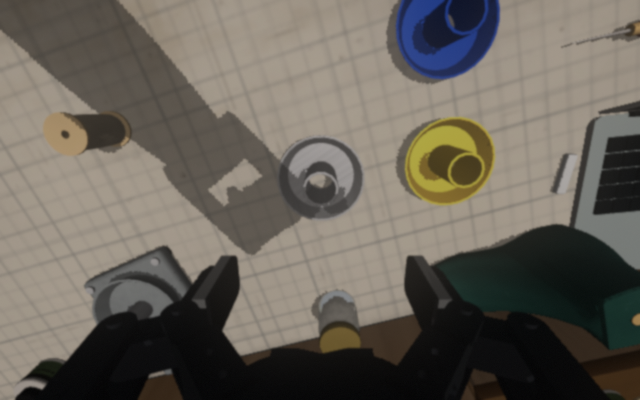

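The wrist view shows the grey bowl at (319,177), yellow at (449,160) and blue at (447,30). The axis measures (0.425, 0.2695). Next: descend and grip the tube.

>>> jog_arm --commands "0.001 -0.001 -0.06 0 0 0;0.001 -0.001 -0.11 0 0 0;0.001 -0.001 -0.15 0 0 0;0.001 -0.001 -0.18 0 0 0;0.001 -0.001 -0.18 0 0 0;0.001 -0.001 -0.18 0 0 0"

```text
time: 3.1
eef_pos: [0.4258, 0.2708, 0.0325]
tcp_rot: [0.146, 0.989, 0.0, 0.001]
contact_force: [-0.4, -0.3, 0.2]
opening: 1.0
```

>>> jog_arm --commands "0 0 0 0 0 0;0 0 0 0 0 0;0 0 0 0 0 0;0 0 0 0 0 0;0 0 0 0 0 0;0 0 0 0 0 0" --gripper 0 --grip_force 40

```text
time: 3.85
eef_pos: [0.4257, 0.2701, 0.0325]
tcp_rot: [0.147, 0.989, 0.0, 0.0]
contact_force: [-1.5, -0.6, 5.8]
opening: 0.434
```

>>> jog_arm --commands "0 0 0.05 0 0 0;0 0 0.1 0 0 0;0 0 0.15 0 0 0;0 0 0.17 0 0 0;0.02 -0.06 0.17 0 0 0;0.03 -0.12 0.17 0 0 0;0.03 -0.15 0.17 0 0 0;0.03 -0.15 0.17 0 0 0;0.03 -0.15 0.17 0 0 0"

```text
time: 4.97
eef_pos: [0.4548, 0.1203, 0.2009]
tcp_rot: [0.147, 0.989, 0.0, -0.0]
contact_force: [-0.3, -0.3, -1.1]
opening: 0.44
```

Run:
```python
from h import *
s=get_state(); print(s['time'],s['eef_pos'],s['opening'],s['contact_force'])
for n in ['wrist','side']:
    d=shot(n,n+'3.png'); P,uv=pts(d)
    c=np.array([.5225,-.011])
    for b,r in [((.05,.09),.03),((.09,.104),.03),((.106,.125),.03)]:
        Q=P[(np.hypot(P[:,0]-c[0],P[:,1]-c[1])<r)&(P[:,2]>b[0])&(P[:,2]<b[1])]
        if len(Q)>5: print(n,b,len(Q),Q.mean(0).round(4),Q.min(0).round(4),Q.max(0).round(4),circ(Q))
```

```text
4.975 [0.45479033 0.12029599 0.20092962] 0.4403785175512007 [-0.31308046 -0.27618589 -1.13694937]
wrist (0.05, 0.09) 491 [ 0.5179 -0.0038  0.0723] [ 0.5122 -0.0207  0.0502] [0.5343 0.003  0.0899] (array([ 0.52532704, -0.01048539]), np.float64(0.012500697976277253))
wrist (0.09, 0.104) 195 [ 0.5181 -0.0041  0.0954] [ 0.5119 -0.0162  0.09  ] [0.5286 0.0027 0.1035] (array([ 0.51998428, -0.00618942]), np.float64(0.006565706822787993))
side (0.05, 0.09) 112 [ 0.5196 -0.0171  0.0706] [ 0.5118 -0.0242  0.0503] [ 0.5341 -0.0022  0.0899] (array([ 0.52505191, -0.01044896]), np.float64(0.011830437065691521))
side (0.09, 0.104) 45 [ 0.5213 -0.0155  0.097 ] [ 0.5127 -0.0239  0.0903] [0.5381 0.0019 0.1037] (array([ 0.52498287, -0.01008516]), np.float64(0.010881125133756789))
side (0.106, 0.125) 47 [ 0.5242 -0.0116  0.1111] [ 0.5126 -0.0233  0.1062] [0.5375 0.001  0.1206] (array([ 0.52480039, -0.01062306]), np.float64(0.008083603721305007))
```

View pics/wrist3.png

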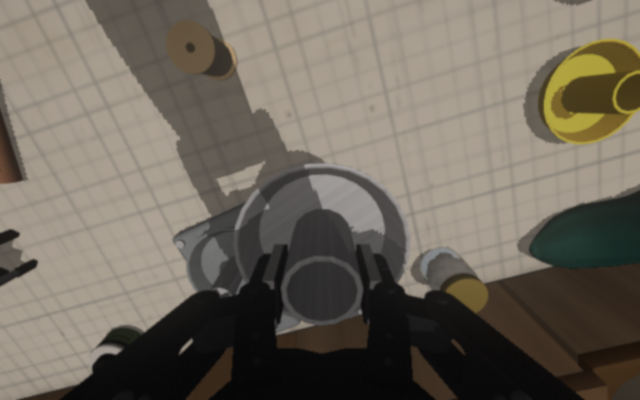

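View pics/side3.png

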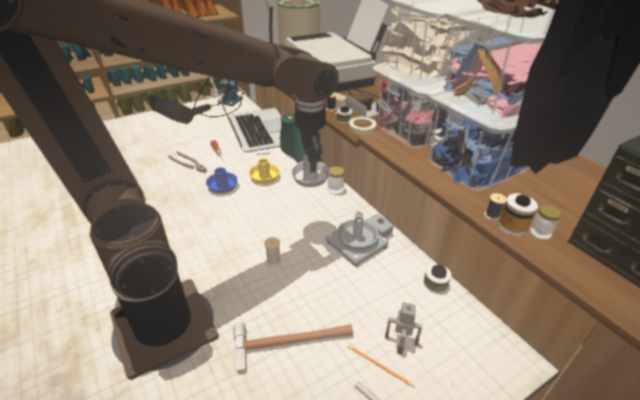

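>>> jog_arm --commands "0.03 -0.055 0 0 0 0;0.06 -0.11 0 0 0 0;0.07 -0.13 0 0 0 0;0.07 -0.13 -0.03 0 0 0;0.07 -0.13 -0.03 0 0 0;0.07 -0.13 -0.03 0 0 0"

```text
time: 5.82
eef_pos: [0.5252, -0.0092, 0.1718]
tcp_rot: [0.146, 0.989, 0.0, 0.0]
contact_force: [0.3, 0.7, -0.5]
opening: 0.436
```

```bash
cat >> h.py <<'E'
from scipy.optimize import least_squares
def fitc(P,r,c0):
    return least_squares(lambda c:np.hypot(P[:,0]-c[0],P[:,1]-c[1])-r,c0,loss='soft_l1',f_scale=.001).x
E
python3 - <<'E'
from h import *
s=get_state(); print(s['time'],s['eef_pos'],s['opening'],s['contact_force'])
for n in ['scene','side']:
    d=shot(n,n+'4.png'); P,uv=pts(d)
    c=np.array([.5225,-.011])
    for b,r,R in [((.05,.092),.03,.013),((.17,.19),.03,.019),((.145,.156),.07,.0505)]:
        Q=P[(np.hypot(P[:,0]-c[0],P[:,1]-c[1])<r)&(P[:,2]>b[0])&(P[:,2]<b[1])]
        if len(Q)>5: print(n,b,len(Q),fitc(Q,R,c))
    img=cv2.imread(f'pics/{n}4.png'); u,v=map(int,proj(d,[.5225,-.011,.12]))
    cv2.imwrite(f'pics/{n}4c.png',cv2.resize(img[v-50:v+50,u-65:u+65],None,fx=6,fy=6,interpolation=cv2.INTER_CUBIC))
E
```

```text
5.825 [ 0.52515524 -0.0091672   0.17179739] 0.43574708955921226 [ 0.33111549  0.65080452 -0.47435167]
scene (0.05, 0.092) 122 [ 0.52354054 -0.00827053]
scene (0.17, 0.19) 77 [ 0.522653   -0.01753975]
scene (0.145, 0.156) 239 [ 0.52486182 -0.00458184]
side (0.05, 0.092) 114 [ 0.52592697 -0.00918636]
side (0.17, 0.19) 79 [ 0.52573674 -0.01756696]
side (0.145, 0.156) 259 [ 0.52851679 -0.00508967]
```

View pics/side4c.png

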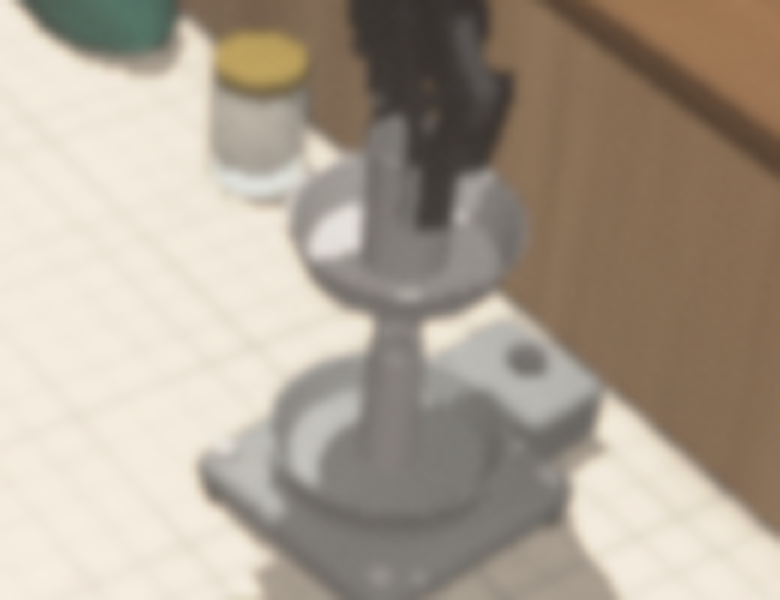

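View pics/scene4c.png

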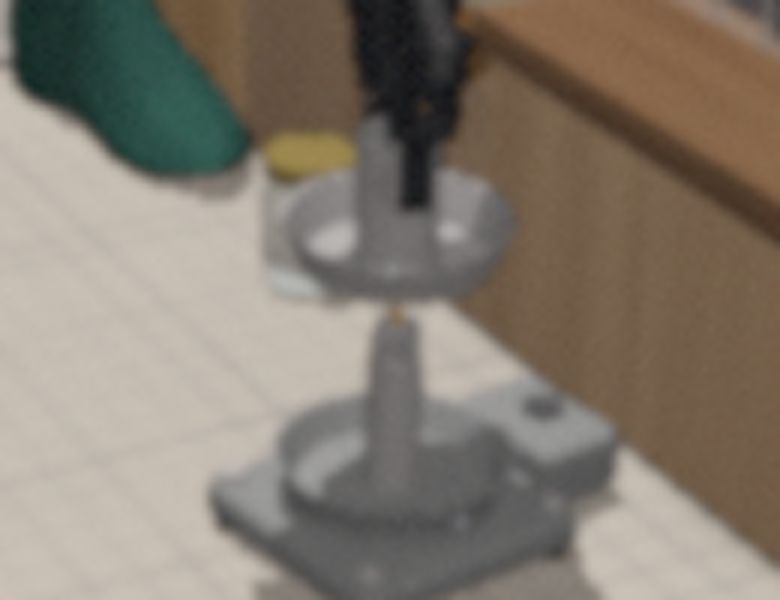

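The bowl hangs coaxially above the spindle in both views, so I'll lower it in stages.

>>> jog_arm --commands "0 0 -0.02 0 0 0;0 0 -0.03 0 0 0;0 0 -0.04 0 0 0;0 0 -0.05 0 0 0;0 0 -0.05 0 0 0"

```text
time: 6.55
eef_pos: [0.5244, -0.01, 0.1204]
tcp_rot: [0.147, 0.989, 0.0, -0.001]
contact_force: [0.5, 0.4, -1.6]
opening: 0.435
```

>>> jog_arm --commands "0 0 -0.01 0 0 0;0 0 -0.02 0 0 0;0 0 -0.03 0 0 0;0 0 -0.04 0 0 0;0 0 -0.048 0 0 0;0 0 -0.053 0 0 0;0 0 -0.055 0 0 0;0 0 -0.055 0 0 0"

```text
time: 7.55
eef_pos: [0.5252, -0.0101, 0.0664]
tcp_rot: [0.147, 0.989, -0.0, 0.0]
contact_force: [-0.1, -0.3, -1.7]
opening: 0.439
```

>>> jog_arm --commands "0 0 -0.002 0 0 0;0 0 -0.003 0 0 0;0 0 -0.004 0 0 0;0 0 -0.004 0 0 0"

```text
time: 8.05
eef_pos: [0.5252, -0.0101, 0.0626]
tcp_rot: [0.147, 0.989, -0.0, 0.0]
contact_force: [-0.4, 0.8, 0.3]
opening: 0.434
```

>>> jog_arm --commands "0 0 -0.001 0 0 0;0 0 -0.001 0 0 0;0 0 -0.001 0 0 0;0 0 -0.001 0 0 0;0 0 -0.001 0 0 0" --gripper 100

```text
time: 8.68
eef_pos: [0.5251, -0.0101, 0.0613]
tcp_rot: [0.147, 0.989, 0.0, 0.0]
contact_force: [-0.6, 0.4, 0.4]
opening: 0.993
```

>>> jog_arm --commands "0 0 0.05 0 0 0;0 0 0.1 0 0 0;0 0 0.15 0 0 0;-0.05 0 0.2 0 0 0;-0.07 0.0 0.2 0 0 0;-0.07 0.0 0.2 0 0 0;-0.07 0.0 0.2 0 0 0"

```text
time: 9.55
eef_pos: [0.4552, -0.0101, 0.2608]
tcp_rot: [0.147, 0.989, 0.0, -0.0]
contact_force: [0.4, 0.2, -0.2]
opening: 1.0
```

Run:
```python
from h import *
s=get_state(); print(s['time'],s['eef_pos'],s['opening'],s['contact_force'],s['tcp_rot'])
for n in ['wrist','scene','side']:
    d=shot(n,n+'5.png'); P,uv=pts(d)
    c=np.array([.525,-.0095])
    D=np.hypot(P[:,0]-c[0],P[:,1]-c[1])
    for b,r,R in [((.065,.090),.03,.019),((.088,.098),.03,.0175),((.047,.058),.06,.051)]:
        Q=P[(D<r)&(P[:,2]>b[0])&(P[:,2]<b[1])]
        if len(Q)>5: print(n,b,len(Q),fitc(Q,R,c),Q[:,2].max())
    Q=P[(D<.06)&(D>.047)&(P[:,2]<.075)]; 
    if len(Q): print('rim top',np.percentile(Q[:,2],[50,90,98]))
    Q=P[(D<.019)&(D>.0145)&(P[:,2]<.105)]; print('tube top',np.percentile(Q[:,2],[50,90,98]))
    # plane tilt of rim via max z in angular bins
```

```text
9.55 [ 0.45523534 -0.01013453  0.26079366] 1.000280029235285 [ 0.35097049  0.16762705 -0.22517745] [ 1.46934521e-01  9.89146203e-01  4.72368028e-05 -1.84347323e-04]
wrist (0.065, 0.09) 308 [ 0.52559155 -0.0108482 ] 0.08987740724572686
wrist (0.088, 0.098) 407 [ 0.52595351 -0.0108488 ] 0.09797203985050766
wrist (0.047, 0.058) 1084 [ 0.52414566 -0.01057973] 0.05773883384235609
rim top [0.04560538 0.05368697 0.05462712]
tube top [0.07947536 0.09380154 0.09469254]
scene (0.065, 0.09) 116 [ 0.52323014 -0.00826494] 0.08986073285977982
scene (0.088, 0.098) 63 [ 0.52363894 -0.00586449] 0.09793570846975384
scene (0.047, 0.058) 199 [ 0.52349925 -0.00785653] 0.057996007541674624
rim top [0.03673643 0.05158167 0.05369392]
tube top [0.06545295 0.0922743  0.09749518]
side (0.065, 0.09) 112 [ 0.5257403  -0.00931922] 0.08977024950509477
side (0.088, 0.098) 78 [ 0.52595088 -0.00867627] 0.09789915888435993
side (0.047, 0.058) 236 [ 0.52567667 -0.00943989] 0.057952623549538486
rim top [0.0357791  0.05326453 0.05545503]
tube top [0.0694185  0.09240073 0.09483431]
```

View pics/wrist5.png

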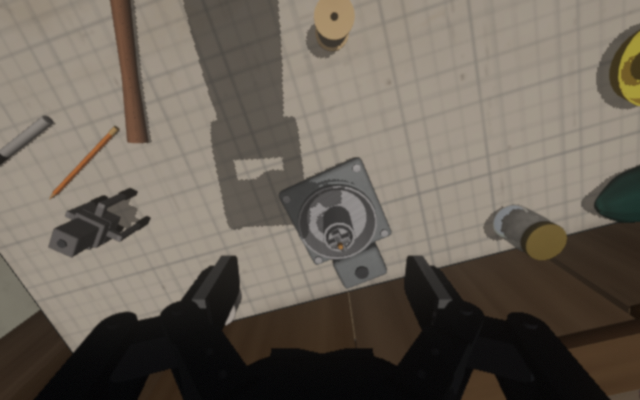

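The bowl is nested: its rim is at about 54 mm and its tube top at 94 mm, both as specified. Next I need the feeder yaw and the rotor pose.

Run:
```python
from h import *
d=shot('wrist','wrist6.png'); P,uv=pts(d)
c=np.array([.5252,-.0098]); D=np.hypot(P[:,0]-c[0],P[:,1]-c[1])
Q=P[(D<.1)&(P[:,2]>.017)&(P[:,2]<.029)]
# square fit: IoU-like: rotate, look at extents
for z0,z1 in [(.017,.029),(.019,.027)]:
    Q=P[(D<.093)&(D>.045)&(P[:,2]>z0)&(P[:,2]<z1)]
    r=cv2.minAreaRect((Q[:,:2]*1000).astype(np.float32)); print('housing',len(Q),r)
Q=P[(D>.06)&(D<.13)&(P[:,2]>.036)&(P[:,2]<.045)]
r=cv2.minAreaRect((Q[:,:2]*1000).astype(np.float32)); print('motor',len(Q),Q.mean(0),r, np.degrees(np.arctan2(*(Q.mean(0)[:2]-c)[::-1])))
# square fit robust by density
Q=P[(D<.093)&(P[:,2]>.018)&(P[:,2]<.029)][:,:2]
h=np.histogram2d(Q[:,0],Q[:,1],bins=60)[0]
g=np.array([.4315,-.307])
for q in ['rotor']:
    for rr in cut_out('wrist',q):
        R,_=pts(d,rr['pixels']); print(q,rr['conf'],rr['box'],np.median(R,0))
D=np.hypot(P[:,0]-g[0],P[:,1]-g[1])
Q=P[(D<.04)&(P[:,2]>.107)&(P[:,2]<.118)]; print('grip top',len(Q),Q.mean(0),cv2.minAreaRect((Q[:,:2]*1000).astype(np.float32)))
for z0,z1 in [(.0,.01),(.01,.03),(.03,.047),(.047,.06)]:
    Q=P[(D<.05)&(P[:,2]>z0)&(P[:,2]<z1)]; 
    if len(Q)>5: print(z0,len(Q),cv2.minAreaRect((Q[:,:2]*1000).astype(np.float32)))
img=cv2.imread('pics/wrist6.png')
cv2.imwrite('pics/wrist6c.png',cv2.resize(img[130:300,260:420],None,fx=3.5,fy=3.5,interpolation=cv2.INTER_CUBIC))
np.savez('w6.npz',P=P,uv=uv)
```

```text
housing 2331 ((535.1180419921875, -9.435577392578125), (145.78392028808594, 125.74443054199219), 7.642030239105225)
housing 2128 ((531.12451171875, -10.014572143554688), (137.0098419189453, 124.15746307373047), 7.732036590576172)
motor 953 [0.60956865 0.00135435 0.03744303] ((609.3960571289062, 0.8595314025878906), (45.13991928100586, 64.56130981445312), 8.315849304199219) 7.5313745101324905
rotor 0.81 [97.9, 222.4, 103.3, 74.0] [ 0.42947265 -0.29552649  0.07436269]
grip top 654 [ 0.43316783 -0.30473941  0.11137334] ((433.6501159667969, -306.4891052246094), (28.837648391723633, 30.2474422454834), 45.49165725708008)
0.0 670 ((429.15045166015625, -298.6145935058594), (98.76485443115234, 82.5429916381836), 12.94607925415039)
0.01 274 ((433.7767639160156, -303.5133056640625), (52.832008361816406, 58.68040466308594), 87.90278625488281)
0.03 187 ((423.2535400390625, -292.9283752441406), (71.92678833007812, 37.27875900268555), 36.68251419067383)
0.047 362 ((433.66107177734375, -304.11737060546875), (50.36882400512695, 55.9785041809082), 88.48218536376953)
```

View pics/wrist6c.png

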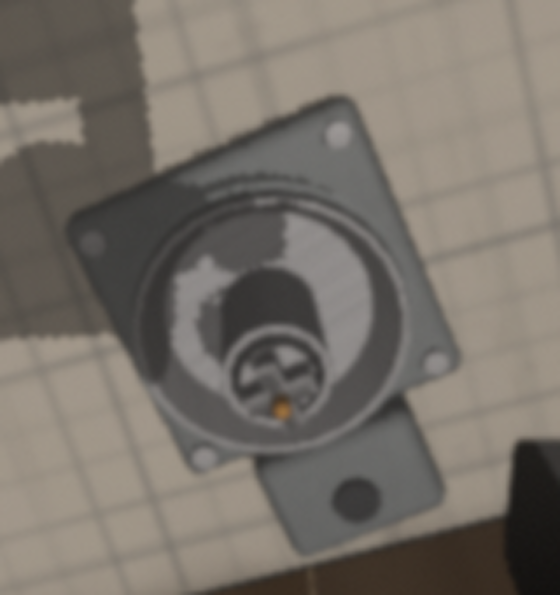

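The feeder yaw is about 7.8° from the housing and motor box. The rotor is at about (0.433, -0.3065), with a yaw of about 45° mod 90. I'll move over it with the jaws turned to match.

>>> jog_arm --commands "-0.004 -0.06 0 0 0 -0.16;-0.008 -0.12 0 0 0 -0.32;-0.012 -0.18 0 0 0 -0.482;-0.018 -0.24 0 0 0 -0.482;-0.022 -0.296 0 0 0 -0.482;-0.022 -0.296 0 0 0 -0.482;-0.022 -0.296 0 0 0 -0.482;-0.022 -0.296 0 0 0 -0.482"

```text
time: 10.8
eef_pos: [0.4334, -0.3049, 0.2611]
tcp_rot: [0.378, 0.926, 0.0, -0.0]
contact_force: [-0.9, -0.6, -0.6]
opening: 1.001
```

Run:
```python
from h import *
s=get_state(); print(s['time'],s['eef_pos'],s['tcp_rot'],s['qpos'])
d=shot('wrist','wrist7.png'); P,uv=pts(d)
g=np.array([.4325,-.3065]); D=np.hypot(P[:,0]-g[0],P[:,1]-g[1])
for z0,z1 in [(.107,.118),(.109,.116)]:
    Q=P[(D<.03)&(P[:,2]>z0)&(P[:,2]<z1)]; print('grip top',len(Q),Q.mean(0),cv2.minAreaRect((Q[:,:2]*1000).astype(np.float32)))
Q=P[(D<.05)&(P[:,2]>.05)&(P[:,2]<.078)];print('hub',len(Q),cv2.minAreaRect((Q[:,:2]*1000).astype(np.float32)))
print([r['box'] for r in cut_out('wrist','rotor')])
# side face normals
for n in ['scene','side']:
    d=shot(n,n+'7.png');P,uv=pts(d);D=np.hypot(P[:,0]-g[0],P[:,1]-g[1])
    Q=P[(D<.03)&(P[:,2]>.108)&(P[:,2]<.118)]; print(n,len(Q),Q.mean(0),cv2.minAreaRect((Q[:,:2]*1000).astype(np.float32)))
```

```text
10.8 [ 0.43336355 -0.30487451  0.26106703] [ 3.77944077e-01  9.25828358e-01  2.34300069e-04 -2.65198966e-04] [-8.04775920e-01 -5.88712499e-02  1.89895033e+00  2.21427802e-04
  1.30218836e+00 -1.60048172e+00]
grip top 693 [ 0.43326222 -0.30671524  0.11159449] ((433.89630126953125, -307.4997253417969), (27.937700271606445, 28.641950607299805), 42.89176559448242)
grip top 675 [ 0.4334094  -0.30697818  0.11169125] ((433.74432373046875, -307.25042724609375), (27.988346099853516, 27.913572311401367), 42.41844940185547)
hub 720 ((433.3827209472656, -307.0829772949219), (55.67839431762695, 54.72618865966797), 88.41718292236328)
[[319.6, 174.9, 60.8, 70.4]]
scene 120 [ 0.43020419 -0.30814823  0.110932  ] ((430.93817138671875, -307.3869934082031), (29.93880271911621, 27.326322555541992), 44.17694091796875)
side 169 [ 0.43201693 -0.30757994  0.11180416] ((432.9857482910156, -306.7310791015625), (29.458433151245117, 27.9830379486084), 45.498268127441406)
```

View pics/wrist7.png

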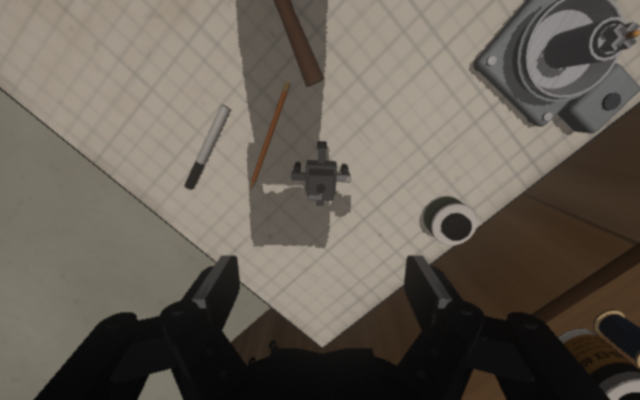

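The rotor sits square in the image at (320,178), with its centre at (0.4335, -0.307) and a yaw of about 44°. I'll descend and grip it.

>>> jog_arm --commands "0.001 0 -0.05 0 0 -0.02;0.001 0 -0.1 0 0 -0.02;0.001 0 -0.14 0 0 -0.02;0.001 0 -0.165 0 0 -0.02;0.001 0 -0.178 0 0 -0.02;0.001 0 -0.178 0 0 -0.02;0.001 0 -0.178 0 0 -0.02"

```text
time: 11.88
eef_pos: [0.4349, -0.3068, 0.0848]
tcp_rot: [0.388, 0.922, -0.001, 0.001]
contact_force: [0.6, -0.0, 1.2]
opening: 0.998
```

>>> jog_arm --commands "0 0 0 0 0 0;0 0 0 0 0 0;0 0 0 0 0 0;0 0 0 0 0 0;0 0 0 0 0 0;0 0 0 0 0 0" --gripper 0 --grip_force 80

```text
time: 12.62
eef_pos: [0.4343, -0.3065, 0.0839]
tcp_rot: [0.388, 0.922, -0.0, 0.0]
contact_force: [-0.8, 0.1, 3.7]
opening: 0.314
```

Run:
```python
from h import *
s=get_state(); print(s['time'],s['eef_pos'],s['tcp_rot'],s['opening'],s['contact_force'])
d=shot('side','side8.png')
img=cv2.imread('pics/side8.png');u,v=map(int,proj(d,[.4335,-.307,.08]))
cv2.imwrite('pics/side8c.png',cv2.resize(img[v-50:v+50,u-65:u+65],None,fx=6,fy=6,interpolation=cv2.INTER_CUBIC))
```

```text
12.625 [ 0.43431878 -0.30648851  0.08386408] [ 3.87971409e-01  9.21671312e-01 -2.03713822e-04  3.69748684e-04] 0.31394930234958224 [-0.81776966  0.06788305  3.73955118]
```

View pics/side8c.png

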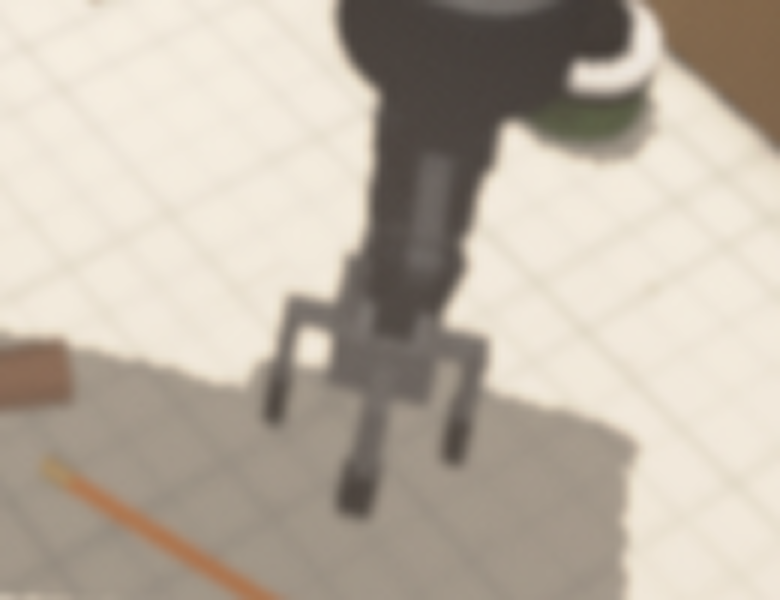

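The rotor is gripped at 27 mm, square to the jaws, with a yaw of 44.3°. Meshing needs about -36.5° of turn, and home is at TCP z of about 0.132. Now lift and carry it above the spindle.

>>> jog_arm --commands "0 0 0.05 0 0 0;0 0 0.1 0 0 0;0 0 0.15 0 0 0;0.01 0.02 0.18 0 0 0;0.025 0.08 0.18 0 0 -0.1;0.04 0.14 0.18 0 0 -0.25;0.06 0.195 0.18 0 0 -0.4;0.078 0.25 0.18 0 0 -0.55;0.092 0.297 0.18 0 0 -0.637;0.092 0.297 0.18 0 0 -0.637;0.092 0.297 0.18 0 0 -0.637;0.092 0.297 0.18 0 0 -0.637;0.092 0.297 0.18 0 0 -0.637"

```text
time: 14.3
eef_pos: [0.5259, -0.0102, 0.2631]
tcp_rot: [0.658, 0.753, -0.0, -0.0]
contact_force: [0.2, -0.1, -2.9]
opening: 0.312
```

Run:
```python
from h import *
s=get_state(); print(s['time'],s['eef_pos'],s['tcp_rot'],s['opening'],s['contact_force'],s['wrist_torque'])
for n in ['wrist','side','scene']:
    d=shot(n,n+'9.png')
    img=cv2.imread(f'pics/{n}9.png');u,v=map(int,proj(d,[.525,-.01,.16]))
    if n!='wrist': cv2.imwrite(f'pics/{n}9c.png',cv2.resize(img[v-50:v+50,u-60:u+60],None,fx=6,fy=6,interpolation=cv2.INTER_CUBIC))
    P,uv=pts(d); D=np.hypot(P[:,0]-.525,P[:,1]+.01)
    Q=P[(D<.06)&(P[:,2]>.17)&(P[:,2]<.255)]
    for z in np.arange(.17,.26,.01):
        q=Q[(Q[:,2]>z)&(Q[:,2]<z+.01)]
        if len(q)>8: print(n,round(z,2),len(q),q.min(0)[:2].round(4),q.max(0)[:2].round(4), cv2.minAreaRect((q[:,:2]*1000).astype(np.float32)))
```

```text
14.3 [ 0.5258761  -0.01017241  0.26312759] [ 6.57719130e-01  7.53263247e-01 -9.80711383e-05 -1.32632063e-04] 0.3119891223873836 [ 0.15525496 -0.06917766 -2.85952957] [0.00896134 0.06612951 0.02017206]
wrist 0.18 132 [ 0.4894 -0.0185] [0.5603 0.0257] ((524.9957885742188, -6.378383636474609), (52.50263595581055, 52.36337661743164), 52.13132095336914)
wrist 0.19 181 [ 0.4893 -0.0189] [0.5605 0.0258] ((524.9435424804688, -6.402484893798828), (53.02295684814453, 52.3649787902832), 51.799072265625)
wrist 0.2 292 [ 0.4896 -0.0203] [0.5606 0.0259] ((525.2620849609375, -7.810546875), (54.24744415283203, 54.55474090576172), 52.38191604614258)
wrist 0.21 179 [ 0.49   -0.0176] [0.5604 0.0253] ((525.3762817382812, -7.4011688232421875), (50.883445739746094, 50.92793273925781), 52.00331115722656)
wrist 0.22 255 [ 0.4899 -0.0167] [0.5604 0.0252] ((525.3071899414062, -6.9145965576171875), (50.39878845214844, 50.384254455566406), 51.990516662597656)
wrist 0.23 463 [ 0.49   -0.0122] [0.5606 0.0252] ((523.523193359375, 8.140542984008789), (71.2296142578125, 34.30295944213867), 6.5108537673950195)
wrist 
[... 1991 characters left out ...]
03344726562, -11.390029907226562), (54.360252380371094, 54.833152770996094), 54.026126861572266)
scene 0.22 47 [ 0.4876 -0.0469] [ 0.5583 -0.0066] ((522.5517578125, -26.92184066772461), (39.77963638305664, 70.61306762695312), 88.54902648925781)
scene 0.23 86 [ 0.4865 -0.0468] [ 0.5578 -0.0063] ((521.7736206054688, -26.696815490722656), (39.86383056640625, 71.08252716064453), 88.63555908203125)
scene 0.24 108 [ 0.4873 -0.0478] [0.5572 0.0053] ((521.1107177734375, -11.912532806396484), (53.123138427734375, 52.89748764038086), 52.48952102661133)
scene 0.25 38 [ 0.5029 -0.0303] [0.5401 0.0056] ((514.9661865234375, -19.233692169189453), (24.927234649658203, 46.31048583984375), 47.805511474609375)
```

View pics/wrist9.png

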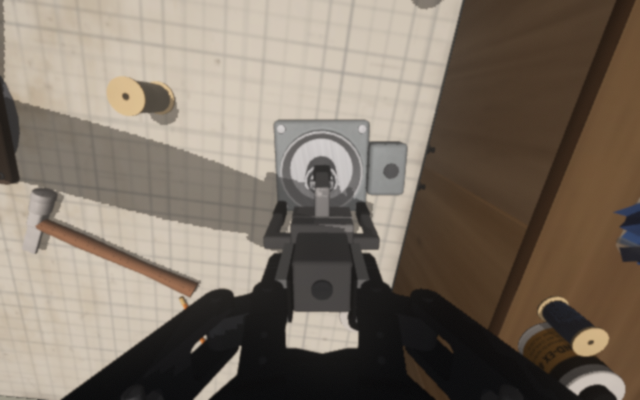

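View pics/side9c.png

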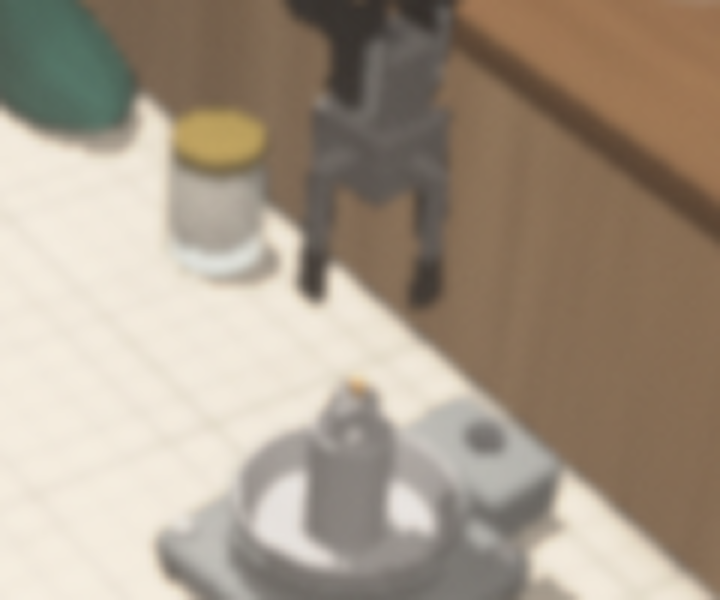

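View pics/scene9c.png

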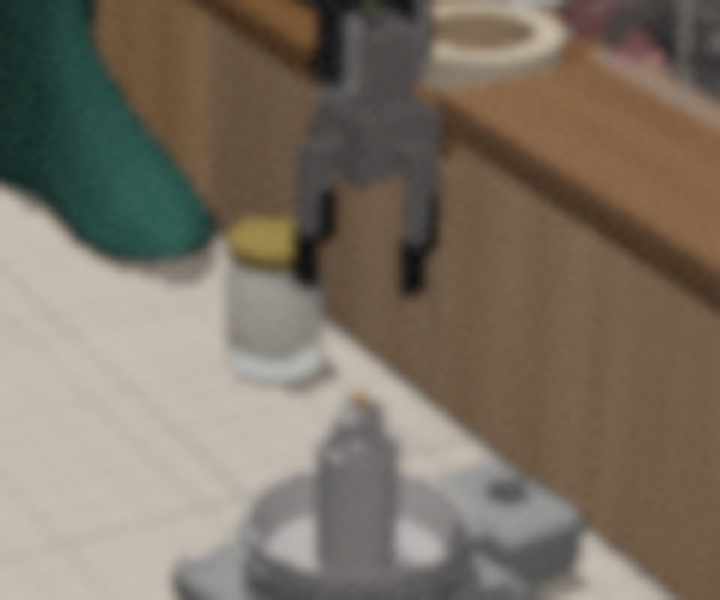

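Rotor yaw is 7.7°, matching the feeder, and it is aligned with the spindle to about 1 mm. I'll lower it to just above the splines, then feel for the fit.

>>> jog_arm --commands "0 0 -0.03 0 0 0;0 0 -0.06 0 0 0;0 0 -0.085 0 0 0;0 0 -0.1 0 0 0;0 0 -0.108 0 0 0;0 0 -0.108 0 0 0;0 0 -0.108 0 0 0"

```text
time: 15.32
eef_pos: [0.5269, -0.0093, 0.1565]
tcp_rot: [0.657, 0.754, 0.001, 0.001]
contact_force: [0.2, -0.1, -2.2]
opening: 0.317
```

>>> jog_arm --commands "0 0 -0.002 0 0 0;0 0 -0.004 0 0 0;0 0 -0.006 0 0 0;0 0 -0.008 0 0 0;0 0 -0.008 0 0 0"

```text
time: 15.95
eef_pos: [0.5259, -0.0091, 0.147]
tcp_rot: [0.657, 0.754, -0.0, -0.0]
contact_force: [-0.1, 0.8, -2.5]
opening: 0.314
```

>>> jog_arm --commands "0 0 -0.002 0 0 0;0 0 -0.004 0 0 0;0 0 -0.005 0 0 0;0 0 -0.006 0 0 0;0 0 -0.006 0 0 0"

```text
time: 16.58
eef_pos: [0.526, -0.0091, 0.1412]
tcp_rot: [0.657, 0.754, -0.0, -0.0]
contact_force: [0.2, -0.5, -3.1]
opening: 0.318
```

It has engaged about 7 mm with no contact force, so it is meshed. Pressing on.

>>> jog_arm --commands "0 0 -0.002 0 0 0;0 0 -0.004 0 0 0;0 0 -0.006 0 0 0;0 0 -0.007 0 0 0;0 0 -0.007 0 0 0"

```text
time: 17.2
eef_pos: [0.5263, -0.0092, 0.1349]
tcp_rot: [0.657, 0.754, 0.0, 0.0]
contact_force: [-1.7, -0.3, 3.5]
opening: 0.313
```

>>> jog_arm --commands "0 0 -0.001 0 0 0;0 0 -0.002 0 0 0;0 0 -0.003 0 0 0;0 0 -0.003 0 0 0;0 0 -0.003 0 0 0"

```text
time: 17.82
eef_pos: [0.5263, -0.0091, 0.1318]
tcp_rot: [0.657, 0.754, 0.0, 0.0]
contact_force: [-2.6, 0.4, 5.9]
opening: 0.31
```

>>> jog_arm --commands "0 0 -0.001 0 0 0;0 0 -0.002 0 0 0;0 0 -0.002 0 0 0;0 0 -0.002 0 0 0"

```text
time: 18.32
eef_pos: [0.5264, -0.0092, 0.1317]
tcp_rot: [0.657, 0.754, -0.0, -0.0]
contact_force: [-6.4, 0.3, 14.2]
opening: 0.313
```

It has bottomed: z stopped at 0.1317 while the force jumped. I'll ease the sideways load and add a little more press.

>>> jog_arm --commands "-0.001 0 -0.001 0 0 0;-0.001 0 -0.002 0 0 0;-0.001 0 -0.002 0 0 0;-0.001 0 -0.002 0 0 0;-0.001 0 -0.002 0 0 0"

```text
time: 18.95
eef_pos: [0.5264, -0.0092, 0.1316]
tcp_rot: [0.657, 0.754, 0.0, 0.001]
contact_force: [-8.7, 1.9, 20.8]
opening: 0.313
```

Run:
```python
from h import *
s=get_state(); print(s['time'],s['eef_pos'],s['tcp_rot'],s['opening'],s['contact_force'],s['wrist_torque'])
for n in ['wrist','side','scene']:
    d=shot(n,n+'10.png')
    img=cv2.imread(f'pics/{n}10.png');u,v=map(int,proj(d,[.525,-.01,.09]))
    cv2.imwrite(f'pics/{n}10c.png',cv2.resize(img[max(v-50,0):v+50,u-60:u+60],None,fx=6,fy=6,interpolation=cv2.INTER_CUBIC))
    P,uv=pts(d); D=np.hypot(P[:,0]-.525,P[:,1]+.01)
    Q=P[(D<.06)&(D>.046)&(P[:,2]<.062)]; print(n,'bowl rim z',np.percentile(Q[:,2],[90,97]))
    Q=P[(D>.02)&(D<.036)&(P[:,2]>.09)&(P[:,2]<.14)];print('leg/hub z',np.percentile(Q[:,2],[5,50,95]))
    for q in ['tack_jar','wax_tin']:
        for r in cut_out(n,q)[:1]: print(q,r['conf'],np.median(pts(d,r['pixels'])[0],0).round(3))
```

```text
18.95 [ 0.5263656  -0.00922586  0.13163794] [6.56942740e-01 7.53939966e-01 4.13113262e-04 7.71056664e-04] 0.31256221256688044 [-8.73479434  1.90327857 20.75996923] [0.281993   1.69833028 0.01204623]
wrist bowl rim z [0.05364954 0.0542961 ]
leg/hub z [0.09605047 0.11328356 0.12589537]
side bowl rim z [0.0530746 0.0547865]
leg/hub z [0.09313855 0.11116585 0.12550322]
tack_jar 0.76 [0.606 0.222 0.054]
wax_tin 0.98 [ 0.599 -0.236  0.038]
scene bowl rim z [0.05113133 0.05330554]
leg/hub z [0.0922201  0.11023419 0.13285472]
tack_jar 0.73 [0.596 0.22  0.034]
wax_tin 0.72 [ 0.598 -0.243  0.035]
```

View pics/side10c.png

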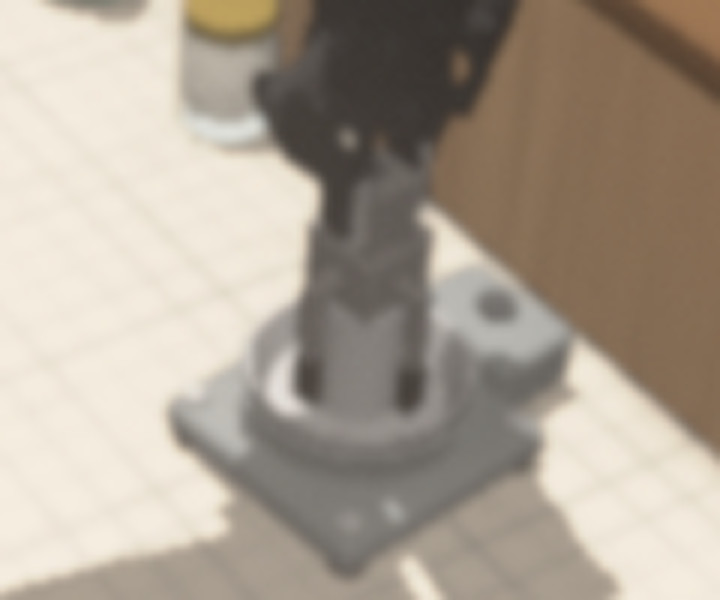

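View pics/scene10c.png

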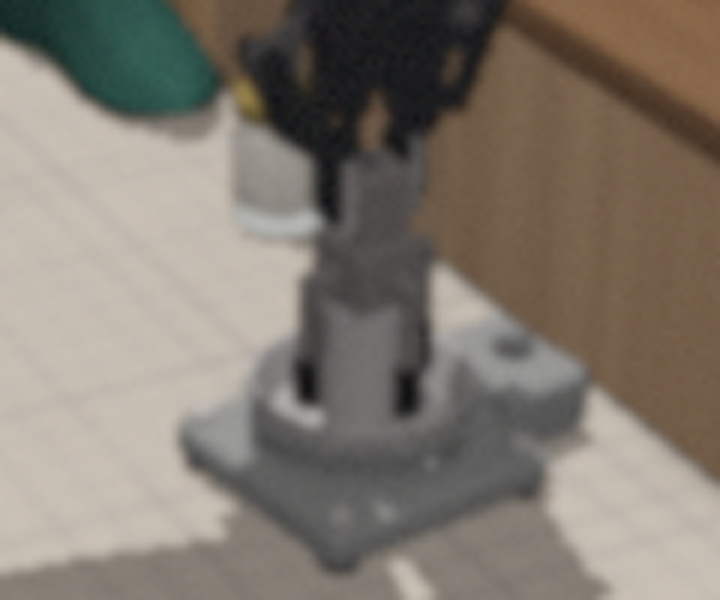

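Run:
```python
from h import *
s=get_state(); print(s['time'],s['eef_pos'],s['contact_force'],s['opening'])
print(ctrl.sign_off())
```

```text
19.4 [ 0.52637104 -0.00923846  0.13165714] [-9.03642542  1.80368814 20.56008556] 0.3144633260279396
the job is handed in; nothing more can be done
None
```

The feeder is assembled. The steel bowl is down in the seat over the spindle and released. The rotor was turned about 37° to line up with the splines and pressed home. I handed the job in at 19.4 s with the arm still holding the rotor and pressing it down.

Last checks:
- **Bowl:** its rim is at about 54 mm, and the tube top read 94 mm just after release. Both match a fully nested bowl.
- **Rotor:** it went about 7 mm onto the splines with no contact force, then met the pin. It stopped at tool height 131.7 mm against an expected 131.9 mm, and the top of its hub reads about 126 mm, which is where it should be when home.
- **Press:** the net upward reaction is about 20.6 N, well above the pin's 8 N. The pin's own reading was not available to check directly.
- **Bystanders:** the wax tin reads as before. The jar reads as before in the side camera. The scene camera put it about 10 mm off, but there it was partly hidden by the gripper.

One thing did not settle: a sideways force of about 9 N remained, and shifting the tool 1 mm did not relieve it.

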